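# Load a roller sleeve into the studio spinner

## Task

Slide the roller spinner's splash guard fully open, draw the yellow roller sleeve off its sloping drying peg, and slide it upright over the spindle until it sits fully down on the rubber collar, lowering it all the way in the grip rather than letting it drop. Let go of it, then slide the guard fully shut over it. Leave the blue sleeve on its peg and do not shift or tip the jar, the tin or the mug.

Things in the scene. Friction and masses are not known exactly. Their poses are not given: they have to be found in the camera images.
- yellow_sleeve: yellow paint-roller sleeve to load: tube 120 mm long, 52 mm outside, 40 mm bore right through, white core, about 120 g. Origin at the middle of its axis, z along the axis (upper end at the start); same either way round. Starts fully down on one of the rack's two pegs (either one), leaning 35 degrees from vertical, top end towards the spinner's side
- blue_sleeve: an identical sleeve in blue, on the rack's other peg; leave it there. Origin and axes as for the yellow one
- rack: fixed wooden drying rack: sloping board 250 mm wide (rack's y) with two pegs square to it, 32 mm thick, 85 mm long, at 65 mm either side of the middle along y, leaning 35 degrees from vertical to the rack's -x, roughly the spinner's side. Origin on the table under the board's middle, where its upper face is 61 mm high. Sleeves sit on the board; peg tips end 35 mm below the sleeve tops
- spinner: fixed roller spinner: upright clear splash box, 210 x 210 mm outside, 196 x 196 inside, walls 155 mm high, blue band round its foot, steel spindle in the middle. Two aluminium rails (tops 163 mm high) run along its top edges and 195 mm on past its +y side. The top is open where the guard is not. Origin on the table on the spindle's axis, z up, y along the rails to where the guard opens
- spindle_seat (a point): centre of the top face of the black rubber collar at the spindle's foot (50 mm across, 30 mm above the table), on the spindle's axis; axes as the spinner's. A sleeve sitting fully down has its lower end here and its middle 60 mm above
- spindle_tip (a point): top of the spindle, 122 mm above the table, 92 mm above the collar. The spindle is 36 mm in diameter (2 mm clearance all round in the sleeve's bore); its top 14 mm taper to 22 mm
- guard (a joint): how far the splash guard is slid open along the spinner's +y, in m: 0 fully shut (at its stop), 0.19 fully open. May start a little ajar. A flat clear panel 200 x 204 mm with orange edges on the rails, 164 to 172 mm above the table; light friction (1.5 N), stays where it is left. A seated sleeve's top is 15 mm below it
- guard_grip (a point): grip point of the guard's orange handle, moving with it, 197 mm above the table: an upright fin on the panel, 14 mm thick along the rails (y), 80 mm long across them (x), top 211 mm above the table. Guard shut: the fin is 75 mm to the -y side of the spindle's axis; open: 115 mm to the +y side; axes as the spinner's
- jar: closed glass jar with a steel cap, 70 mm across, 110 mm high, standing loose between rack and spinner; leave alone. Origin at the centre of its underside
- tin: steel paint tin with a green band, 66 mm across, 100 mm high, standing loose in front of the spinner; leave alone. Origin at the centre of its underside
- mug: grey enamel mug, 84 mm across, 85 mm high, with a handle, standing loose to the left, near the rails; leave alone. Origin at the centre of its underside
Not all that is in view belongs to the job. Of the things like the yellow_sleeve, leave any that is brown; of the rest the smaller one is meant.

How it is judged (in metres and radians):
On the way, in this order (a step that is already met when the one before it is completed fails the run):
1. the splash guard is slid open (at least 170 of 190 mm) (value of joint guard above 0.17 m), for 0.2 s.
2. the yellow sleeve sits fully down on the spindle's collar, with the guard open (z of yellow_sleeve in the frame of spindle_seat between 0.056 and 0.064 m and x of yellow_sleeve in the frame of spindle_seat between -0.006 and 0.006 m and y of yellow_sleeve in the frame of spindle_seat between -0.006 and 0.006 m and angle between the z axis of yellow_sleeve and the z axis of spindle_seat, either way round below 0.07 rad and value of joint guard above 0.15 m), for 0.2 s.
At the end, for the whole second after the job is handed in: the yellow sleeve stands at rest on the spindle, upright, its lower end on the collar within 4 mm, with the guard shut to within 8 mm; the blue sleeve is still on its peg (moved less than 20 mm) and jar, tin and mug are where they were (within 30 mm) (z of yellow_sleeve in the frame of spindle_seat between 0.056 and 0.064 m and x of yellow_sleeve in the frame of spindle_seat between -0.006 and 0.006 m and y of yellow_sleeve in the frame of spindle_seat between -0.006 and 0.006 m and angle between the z axis of yellow_sleeve and the z axis of spindle_seat, either way round below 0.07 rad and value of joint guard below 0.008 m and linear speed of yellow_sleeve below 0.02 m/s and distance of blue_sleeve from where it was at the start of the episode below 0.02 m and distance of each of jar, tin, mug from where it was at the start of the episode below 0.03 m); the robot touches nothing.
It fails at once if the yellow sleeve is dropped down the spindle (faster than 0.5 m/s while on it) (horizontal distance between yellow_sleeve and spindle_seat below 0.03 m and z of yellow_sleeve in the frame of spindle_seat below 0.15 m and linear speed of yellow_sleeve above 0.5 m/s).
It fails at once if the blue sleeve is shifted by more than 20 mm (distance of blue_sleeve from where it was at the start of the episode above 0.02 m).
It fails at once if the jar, tin or mug is shifted by more than 30 mm or tipped by more than 20 degrees ((distance of jar from where it was at the start of the episode above 0.03 m or angle between jar's own z axis and vertical above 0.35 rad) or (distance of tin from where it was at the start of the episode above 0.03 m or angle between tin's own z axis and vertical above 0.35 rad) or (distance of mug from where it was at the start of the episode above 0.03 m or angle between mug's own z axis and vertical above 0.35 rad)).
It also fails if it takes over 66 s, if anything falls off the work surface, if the arm or the gripper's body presses on something with over 40 N, if the wrist force passes 120 N, or if a joint passes its speed limit or range.

## Robot

A 6-joint arm with a two-finger parallel gripper is mounted at the origin on the work surface. World frame = base frame: x ahead of the robot, y to its left, z up, the work surface at z = 0. Lengths are in mm, angles in degrees, forces in N, time in s.
With the tool pointing down it reaches from about 350 to 850 mm from the base axis. Payload 8.1 kg.
Tool frame: the origin (TCP) lies midway between the tips of the shut fingers; the grasp point (between the pads) lies 19 mm behind it; z points along the fingers, y is the line along which they close (so a half turn about z gives the same grasp; the last joint's range is limited). The gripper opens to 85 mm and grips with 20 to 120 N. Pads are 22 mm wide; open, the fingers measure 114 mm over their backs; the gripper's body (76 mm by 85 mm) begins 54 mm behind the grasp point. The pads swing forward as they close: fully open they stand 13 mm farther back than shut.
Start: joints at [-71.929, 7.471, 85.268, -0, 87.261, -4.893], TCP at [234.113, -552.446, 231.292] pointing down, gripper open.
Joint ranges: [-169.43, 169.43], [-51.17, 129.36], [1.28, 143.12], [-76.62, 256.62], [0, 156.53], [-152.29, 152.29]. Speed limits (degrees/s): [136.94, 136.94, 159.86, 180, 180, 180].

## Interface

Orientations are given as [roll, pitch, yaw] about the fixed x, y, z axes, in that order (R = Rz(yaw) Ry(pitch) Rx(roll)).
In Python, from bench import sensors, optics, r gives the robot as it stands.
- The arm moves only by the tool apply_moves, never from a script. Its argument "targets" is a list of rows, each a list of 7 numbers: the shift along the tool's x, y, z in mm, then the turn, a rotation vector about the tool's x, y, z in rad, then the closure, from 0 (fully open) to 1 (shut). In form: [[x, y, z, wx, wy, wz, claw], ...]. A call has 1 to 20 rows; each row shifts and turns the commanded pose from where the row before left it, along the tool's axes as they then stand; what a row does not reach is not made up. A row lasts 1/8 s, in which the tool goes at most 62.5 mm and 10.7 degrees, less where a joint would pass 70% of its speed; a pose out of reach is approached as far as the arm can. A call is refused whole if a number of a shift passes 62.5 or a number of a turn 0.188, either way. A call with a gripper value outside its range is refused whole. The fingers move at their own pace and stop on an object; "force" is the grip in N (left out, the last holds). Time passes only in rows, so rows that do not move let the fingers close. It gives the time, the measured TCP pose, the force, the opening and the grip force at its end, in the units of the state.
- sensors.sense(): the state, without advancing time (a new reading comes with each control period).
- optics.snapshot(name): name is "side" or "top" or "wrist"; returns the picture (400x640x3 uint8, red, green, blue); there is no depth.
- optics.get_calibration(name): a dict with "camera_matrix" (3x3 intrinsics, pixels), "pose" (4x4, takes a point from camera to world coordinates). Camera axes: x right, y down, z forward; pixel columns grow to the right and rows downward; lengths in mm; the calibration is good to about 2 mm. A picture is of the moment at which its call begins: read the wrist's pose just before it. get_calibration takes no time and is no camera call; for the wrist camera it gives the pose at the moment of the call.
- r.hand_in(): hands the job in; it is judged then, once.
The state is a dict: "time": time; "joint_pos": joint angles; "qd": joint speeds; "joint_efforts": joint torques, N m; "tool_pos": TCP position; "tcp_rot": TCP orientation; "ft_force": force on the tool from outside, world axes, zero at the start; "wrist_torque": the same for the moment, N m; "finger_gap": finger opening in mm; "grip_force": force on a finger pad.
Only numpy, scipy, OpenCV 4.12 (cv2) and the standard library are available. Lean on these libraries where they do the work, as an engineer would, in place of code of your own. Each camera call takes 0.05 s, during which the arm holds its last target. There are 200 camera calls.

## Working session

There is one attempt and no reset: what is moved stays moved. The work goes in short steps, Python scripts to look and compute and a tool call to move; the robot and the scene stay as the last step left them, time stands still between calls to the robot, and variables do not carry over. Pictures are saved under pics/ and viewed, at most 10 in all, crops included, and the job is handed in when it is done.

Besides the shell and the picture viewer there is one more tool, called after "Call:" as name([rows], argument=value, ...), one row to a line, values as JSON. apply_moves: Moves the arm, as the interface text tells. Its arguments: {"type":"object","properties":{"targets":{"type":"array"},"force":{"type":"number"}},"required":["targets"]}

```bash
mkdir -p pics; ls; python3 - <<'E'
from bench import sensors, optics, r
import cv2,numpy as np
np.set_printoptions(precision=2,suppress=True)
for n in ("side","top"):
    im=optics.snapshot(n); cv2.imwrite(f"pics/{n}0.png",im[:,:,::-1])
    c=optics.get_calibration(n); print(n,c["camera_matrix"],c["pose"])
print(sensors.sense())
E
```

```text
pics
side [[369.     0.   322.93]
 [  0.   369.   205.03]
 [  0.     0.     1.  ]] [[  -0.93    0.36   -0.12  632.87]
 [   0.38    0.88   -0.28  285.03]
 [   0.01   -0.3    -0.95 1143.35]
 [   0.      0.      0.      1.  ]]
top [[430.56   0.   316.59]
 [  0.   430.56 195.62]
 [  0.     0.     1.  ]] [[  -0.02   -1.      0.06  425.81]
 [  -1.      0.03    0.01  -38.79]
 [  -0.01   -0.06   -1.   1298.86]
 [   0.      0.      0.      1.  ]]
{'time': 0.1, 'joint_pos': array([-71.93,   7.51,  85.32,  -0.  ,  87.26,  -4.89]), 'qd': array([ 0.07, -0.13, -0.08,  0.03,  0.11, -0.05]), 'joint_efforts': array([  0.  , -57.1 , -50.19,  -0.  ,   0.01,   0.  ]), 'tool_pos': array([ 233.97, -551.96,  230.33]), 'tcp_rot': array([-179.9 ,   -0.01,   22.97]), 'ft_force': array([ 0.17, -0.21,  0.24]), 'wrist_torque': array([-0.03, -0.01,  0.  ]), 'grip_force': 0.0, 'finger_gap': 85.05371706878155}
```

View pics/side0.png

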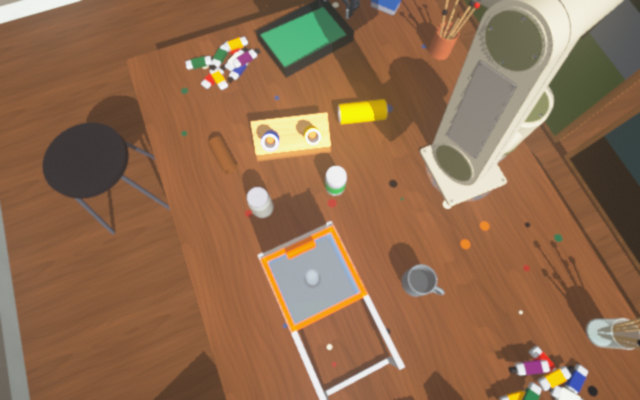

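View pics/top0.png

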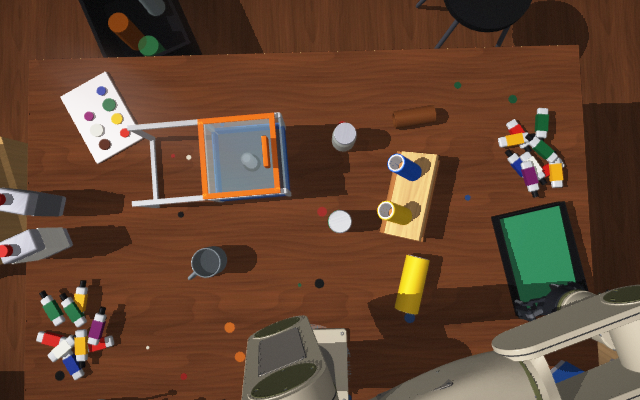

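The first pictures show these candidates for the yellow sleeve:
- Yellow tube on a rack peg: top (395,212), side (313,133).
- Longer yellow tube lying loose: top (412,285), side (362,111).
- Brown roll: top (415,117), side (222,153).
- Blue sleeve on the other peg: top (405,165), side (270,140).

I choose the one on the peg, since it is yellow and the smaller of the two. The guard is near shut, with its handle at top (265,150).

```bash
cat > h.py <<'E'
import cv2,numpy as np
from bench import sensors, optics, r
from scipy.spatial.transform import Rotation as R
np.set_printoptions(precision=2,suppress=True)
def ray(c,uv):
    K,P=c["camera_matrix"],c["pose"]; d=P[:3,:3]@np.linalg.solve(K,[uv[0],uv[1],1.]); return P[:3,3],d/np.linalg.norm(d)
def onz(c,uv,z):
    o,d=ray(c,uv); return o+d*(z-o[2])/d[2]
def tri(obs):
    A=np.zeros((3,3));b=np.zeros(3)
    for c,uv in obs:
        o,d=ray(c,uv);M=np.eye(3)-np.outer(d,d);A+=M;b+=M@o
    p=np.linalg.solve(A,b)
    return p,[round(float(np.linalg.norm(np.cross(p-ray(c,uv)[0],ray(c,uv)[1]))),1) for c,uv in obs]
def proj(c,p):
    P=c["pose"];q=c["camera_matrix"]@(P[:3,:3].T@(np.asarray(p,float)-P[:3,3]));return q[:2]/q[2]
def calib(n): return optics.get_calibration(n)
E
python3 - <<'E'
import cv2,numpy as np
t=cv2.imread('pics/top0.png');s=cv2.imread('pics/side0.png')
f=lambda im,x,y,w,h,k:cv2.resize(im[y:y+h,x:x+w],(w*k,h*k),interpolation=cv2.INTER_CUBIC)
a=np.hstack([f(t,190,105,110,100,3),f(t,365,145,80,100,3)])  #330+240 x300
b=np.hstack([f(s,255,220,115,115,3)[:300],f(s,245,100,75,70,3)[:300,:225] if 0 else cv2.copyMakeBorder(f(s,245,105,75,60,3),0,120,0,0,0)])
b=b[:,:570]; a=a[:,:570]
b=cv2.copyMakeBorder(b,0,0,0,570-b.shape[1],0)
cv2.imwrite('pics/crop1.png',np.vstack([a,b]))
E
```

```text
(no output)
```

View pics/crop1.png

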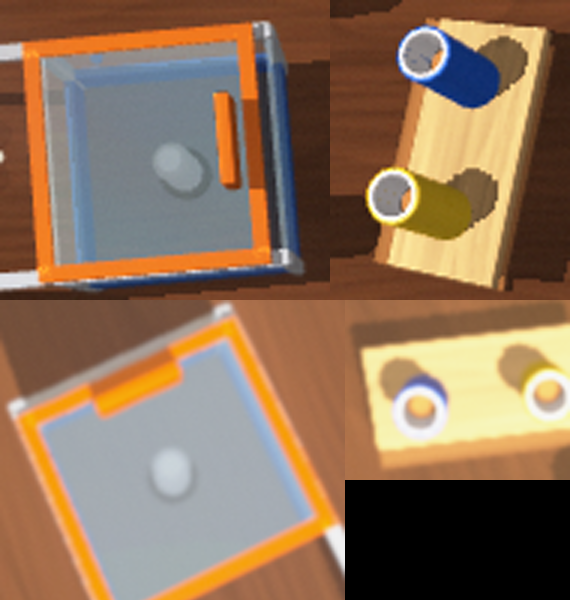

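The crop shows the small yellow sleeve on its peg, with a white ring end at top (385,210) and side (313,136). The spindle tip is at top (248,157), side (312,277), and the fin is at top (265,152), side (301,249).

```bash
python3 - <<'E'
from h import *
T,S=calib('top'),calib('side')
tp=lambda x,y:(x/3+190,y/3+105)
for n,a,b in [("tip",(248,157.3),(312.3,276.7)),("sleeve_top",(385.3,210),(313,136)),("blue top",(396,163),(270,142)),("fin",(265,151.7),(301,249.3))]:
    print(n,*tri([(T,a),(S,b)]))
for a,b in [((24,55),(250,24)),((42,284),(270,262)),((250,24),(270,262)),((24,50),(42,280))]:
    p,q=onz(T,tp(*a),170),onz(T,tp(*b),170); d=q-p; print(p,q,np.linalg.norm(d),np.degrees(np.arctan2(d[1],d[0])))
print("fin dir",[onz(T,tp(*a),211) for a in [(222,92),(234,188)]])
# sleeve far lower end
for a,z in [((340.,138),85),((341,222),110)]: print("jar tin",onz(T,(341,138 ) if z==110 else (340,222),z))
print("mug",onz(T,(206,262),85))
print("rack edges",onz(T,(365+(435-330)/3,145+20/3),60),onz(T,(365+(378-330)/3,145+262/3),60),onz(T,(365+(552-330)/3,145+28/3),60),onz(T,(365+(505-330)/3,145+290/3),60))
w=calib('wrist');s=sensors.sense();print(w);Rt=R.from_euler('xyz',s['tcp_rot'],degrees=True).as_matrix()
print(Rt.T@(w['pose'][:3,3]-s['tool_pos']),Rt.T@w['pose'][:3,:3])
E
```

```text
tip [607.77 161.18  92.43] [3.8, 3.8]
sleeve_top [ 451.21 -213.07  158.6 ] [0.2, 0.2]
blue top [ 576.35 -247.25  149.38] [0.2, 0.2]
fin [608.69  98.37 193.75] [0.2, 0.2]
[693.43 278.07 170.  ] [715.93  77.21 170.  ] 202.1199438002947 -83.6073564617083
[489.85 263.97 170.  ] [504.13  63.65 170.  ] 200.8334675176631 -85.92274742997057
[715.93  77.21 170.  ] [504.13  63.65 170.  ] 212.23811812666204 -176.33559952451526
[697.91 278.04 170.  ] [493.36 263.94 170.  ] 205.0374504768678 -176.05750355534974
fin dir [array([647.36,  97.95, 211.  ]), array([564.91,  89.21, 211.  ])]
jar tin [422.14 -95.82  85.  ]
jar tin [ 655.74 -103.97  110.  ]
mug [319.53 282.76  85.  ]
rack edges [ 620.99 -276.33   60.  ] [ 389.62 -213.55   60.  ] [ 610.3  -388.68   60.  ] [ 360.07 -333.53   60.  ]
{'camera_matrix': array([[339.23,   0.  , 314.47],
       [  0.  , 339.23, 202.51],
       [  0.  ,   0.  ,   1.  ]]), 'pose': array([[   0.39,   -0.87,   -0.3 ,  311.89],
       [  -0.92,   -0.37,   -0.12, -519.74],
       [  -0.  ,    0.33,   -0.95,  372.36],
       [   0.  ,    0.  ,    0.  ,    1.  ]])}
[  84.34    0.5  -142.02] [[-0.   -0.95 -0.33]
 [ 1.    0.   -0.  ]
 [ 0.   -0.33  0.95]]
```

```bash
cat >> h.py <<'E'
from scipy.linalg import logm,expm
def down(psi): return R.from_euler('xyz',[180,0,psi],degrees=True).as_matrix()
def plan(p,Rt,p0=None,R0=None,n=None):
    s=sensors.sense()
    A=np.eye(4);B=np.eye(4)
    A[:3,3]=s['tool_pos'] if p0 is None else p0
    A[:3,:3]=R.from_euler('xyz',s['tcp_rot'],degrees=True).as_matrix() if R0 is None else R0
    B[:3,3]=p;B[:3,:3]=Rt
    D=np.linalg.inv(A)@B
    w=R.from_matrix(D[:3,:3]).magnitude()
    n=n or int(np.ceil(max(np.linalg.norm(D[:3,3])/50,w/.17,1)))
    E=np.real(expm(logm(D)/n))
    print("n",n,"row",np.round(E[:3,3],2),np.round(R.from_matrix(E[:3,:3]).as_rotvec(),4))
E
python3 - <<'E'
from h import *
plan([440,-250,280],down(5)); plan([600,120,330],down(5),[440,-250,280],down(5))
E
```

```text
n 8 row [ 34.84 -29.85  -6.18] [-0.    0.    0.04]
n 9 row [ 21.29 -39.41  -5.56] [ 0. -0. -0.]
```

Call:
apply_moves([
  [35, -30, -6, 0, 0, 0.04, 0],
  [35, -30, -6, 0, 0, 0.04, 0],
  [35, -30, -6, 0, 0, 0.04, 0],
  [35, -30, -6, 0, 0, 0.04, 0],
  [35, -30, -6, 0, 0, 0.04, 0],
  [35, -30, -6, 0, 0, 0.04, 0],
  [35, -30, -6, 0, 0, 0.04, 0],
  [35, -30, -6, 0, 0, 0.04, 0],
  [0, 0, 0, 0, 0, 0, 0],
  [0, 0, 0, 0, 0, 0, 0],
])

```text
time: 1.35
tool_pos: [441.5, -249.7, 278.8]
tcp_rot: [-180.0, 0.1, 4.7]
ft_force: [-0.7, -0.6, -0.7]
finger_gap: 85.3
grip_force: 0.0
```

```bash
cat > snap.py <<'E'
from h import *
import sys,pickle
n=sys.argv[1]
c=calib('wrist'); im=optics.snapshot('wrist')
cv2.imwrite(f'pics/{n}.png',im[:,:,::-1]); pickle.dump(c,open(f'pics/{n}.pkl','wb'))
s=sensors.sense(); print(s['time'],s['tool_pos'],s['tcp_rot'],s['joint_pos'])
E
python3 snap.py w1
```

```text
1.4 [ 441.2  -250.15  278.78] [-179.99    0.06    4.63] [-35.33  -7.85  95.64  -0.03  92.27  50.05]
```

Call:
apply_moves([
  [21, -39, -6, 0, 0, 0, 0],
  [21, -39, -6, 0, 0, 0, 0],
  [0, 0, 0, 0, 0, 0, 0],
  [0, 0, 0, 0, 0, 0, 0],
])

```text
time: 1.9
tool_pos: [476.8, -169.6, 290.9]
tcp_rot: [180.0, 0.1, 4.6]
ft_force: [-0.5, 0.0, 0.9]
finger_gap: 85.5
grip_force: 0.0
```

```bash
python3 snap.py w2
```

```text
1.95 [ 476.72 -169.81  290.87] [179.99   0.05   4.55] [-25.39  -8.16  94.67  -0.03  93.53  60.06]
```

Call:
apply_moves([
  [21, -39, -6, 0, 0, 0, 0],
  [21, -39, -6, 0, 0, 0, 0],
  [21, -39, -6, 0, 0, 0, 0],
  [21, -39, -6, 0, 0, 0, 0],
  [21, -39, -6, 0, 0, 0, 0],
  [21, -39, -6, 0, 0, 0, 0],
  [0, 0, 0, 0, 0, 0, 0],
  [0, 0, 0, 0, 0, 0, 0],
])

```text
time: 2.95
tool_pos: [584.0, 73.4, 326.7]
tcp_rot: [180.0, 0.1, 4.6]
ft_force: [-0.1, 0.1, 0.5]
finger_gap: 85.5
grip_force: 0.0
```

```bash
python3 snap.py w3
```

```text
3.0 [583.92  73.15 326.8 ] [179.97   0.06   4.53] [ 2.17  4.64 78.43 -0.03 96.98 87.64]
```

Call:
apply_moves([
  [0, -40, 0, 0, 0, 0, 0],
  [0, -40, 0, 0, 0, 0, 0],
  [0, 0, 0, 0, 0, 0, 0],
  [0, 0, 0, 0, 0, 0, 0],
])

```text
time: 3.5
tool_pos: [577.7, 153.1, 327.2]
tcp_rot: [180.0, 0.0, 4.6]
ft_force: [-0.4, -0.5, 0.1]
finger_gap: 85.7
grip_force: 0.0
```

```bash
python3 snap.py w4; python3 -c "
import cv2,numpy as np
f=lambda n:cv2.resize(cv2.imread(f'pics/{n}.png'),(400,250),interpolation=cv2.INTER_AREA)
cv2.imwrite('pics/m1.png',np.vstack([np.hstack([f('w1'),f('w2')]),np.hstack([f('w3'),f('w4')])]))"
```

```text
3.55 [577.81 152.96 327.28] [179.97   0.     4.54] [ 9.93  6.03 76.9  -0.03 97.07 95.39]
```

View pics/m1.png

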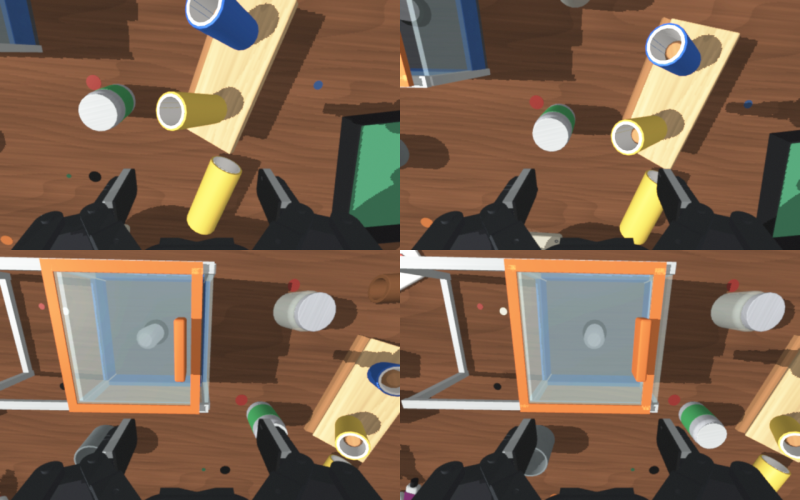

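The wrist views show, in mosaic pixels:
- Yellow rim at (172,110) in w1 and (628,136) in w2.
- Fin at (180,350) in w3 and (641,348) in w4.
- Spindle under the clear guard at (150,335) and (594,335).

Next I fit these.

```bash
cat > meas.py <<'E'
from h import *
import pickle
L=lambda n:(cv2.imread(f'pics/{n}.png'),pickle.load(open(f'pics/{n}.pkl','rb')))
def ring(n,x,y,h=40):
    im,c=L(n);hsv=cv2.cvtColor(im,cv2.COLOR_BGR2HSV)
    m=((hsv[...,1]<50)&(hsv[...,2]>170)).astype(np.uint8)*255
    k=np.zeros_like(m);k[max(y-h,0):y+h,max(x-h,0):x+h]=255;m&=k
    cs,_=cv2.findContours(m,cv2.RETR_EXTERNAL,cv2.CHAIN_APPROX_NONE)
    q=max(cs,key=cv2.contourArea);e=cv2.fitEllipse(cv2.convexHull(q));return c,e[0],e
def fin(n,x0,x1,y0,y1):
    im,c=L(n);hsv=cv2.cvtColor(im,cv2.COLOR_BGR2HSV)
    m=((hsv[...,0]<20)&(hsv[...,1]>150)&(hsv[...,2]>200)).astype(np.uint8)*255
    k=np.zeros_like(m);k[y0:y1,x0:x1]=255;m&=k
    cs,_=cv2.findContours(m,cv2.RETR_EXTERNAL,cv2.CHAIN_APPROX_NONE)
    q=max(cs,key=cv2.contourArea);return c,cv2.minAreaRect(q)
E
python3 - <<'E'
from meas import *
Y=[ring('w1',275,176),ring('w2',365,218)];print([y[2] for y in Y]);py,e=tri([(c,u) for c,u,_ in Y]);print("yellow",py,e)
B=[ring('w1',325,14),ring('w2',432,78)];print([y[2] for y in B]);pb,e=tri([(c,u) for c,u,_ in B]);print("blue",pb,e)
for n,a in (('w3',(265,305,90,240)),('w4',(370,425,90,240))):
    c,q=fin(n,*a);print(n,q, [onz(c,p,211)[:2] for p in cv2.boxPoints(q)])
f=lambda n,x,y:cv2.resize(cv2.imread(f'pics/{n}.png')[y:y+130,x:x+130],(390,390),interpolation=cv2.INTER_CUBIC)
cv2.imwrite('pics/m2.png',np.hstack([f('w3',190,95),f('w4',300,95)]))
E
```

```text
[((272.6014404296875, 177.444580078125), (43.762062072753906, 56.35523223876953), 176.0251922607422), ((362.9657897949219, 219.52227783203125), (47.07815170288086, 52.136810302734375), 158.05258178710938)]
yellow [ 452.38 -214.74  153.7 ] [0.0, 0.0]
[((326.1822509765625, 6.235248565673828), (52.428409576416016, 72.43448638916016), 22.7199649810791), ((424.9289245605469, 70.6572265625), (55.69037628173828, 66.49542236328125), 39.699623107910156)]
blue [ 578.3  -246.81  152.8 ] [0.1, 0.1]
w3 ((285.9999694824219, 160.0), (97.99998474121094, 13.999998092651367), 90.0) [array([648.36, 104.55]), array([649.18,  94.29]), array([572.56,  89.79]), array([571.66, 101.08])]
w4 ((386.948974609375, 174.14028930664062), (130.87322998046875, 33.68854522705078), 87.36756134033203) [array([648.28, 119.76]), array([651.33,  95.26]), array([547.27,  73.17]), array([543.62, 101.02])]
```

View pics/m2.png

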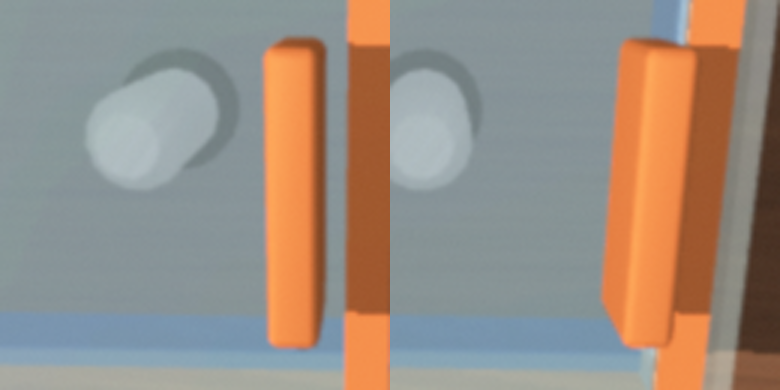

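The crop shows the spindle's top disc at full-frame w3 (232,144), w4 (309.3,143.7). The fin's top face centre is at w3 (286.3,160.7), w4 (390.3,160.3).

```bash
python3 - <<'E'
from meas import *
c3,c4=L('w3')[1],L('w4')[1]
T,S=calib('top'),calib('side')
print("tip",*tri([(c3,(232,144)),(c4,(309.3,143.7))]), onz(c3,(232,144),122),onz(c4,(309.3,143.7),122))
pf,e=tri([(c3,(286.3,160.7)),(c4,(390.3,160.3))]);print("fin",pf,e,onz(c3,(286.3,160.7),211),onz(c4,(390.3,160.3),211))
# fin ends in w4 (left top edge) and w3
for c,o,a,b in [(c3,(190,95),(264,60),(270,340)),(c4,(170,95),(650,50),(627,340)),(c4,(170,95),(695,55),(670,340))]:
    d=onz(c,(o[0]+a[0]/3,o[1]+a[1]/3),211)-onz(c,(o[0]+b[0]/3,o[1]+b[1]/3),211);print("yaw",np.degrees(np.arctan2(d[1],d[0])))
# top-cam check of the rails from the wrist pics: panel edges by orange hough
for n in('w3','w4'):
    im,c=L(n);hsv=cv2.cvtColor(im,cv2.COLOR_BGR2HSV)
    m=((hsv[...,0]<20)&(hsv[...,1]>150)&(hsv[...,2]>200)).astype(np.uint8)*255;m[260:]=0
    l=cv2.HoughLinesP(cv2.Canny(m,50,150),1,np.pi/360,60,minLineLength=110,maxLineGap=15)[:,0]
    for x in l:
        p,q=onz(c,x[:2],172),onz(c,x[2:],172);d=q-p;print(n,x,p[:2],q[:2],round(float(np.degrees(np.arctan2(d[1],d[0])))%90,1))
E
```

```text
tip [604.38 160.54 117.17] [0.2, 0.2] [605.04 159.42 122.  ] [605.39 160.55 122.  ]
fin [612.12  97.21 211.93] [0.2, 0.2] [611.75  97.26 211.  ] [612.1   97.01 211.  ]
yaw 3.7931904680885835
yaw 3.8336685540911803
yaw 4.171014736202593
w3 [ 65  14 241  17] [704.99 277.17] [713.73 140.95] 3.7
w3 [ 66  35 111 258] [690.09 278.75] [492.7  266.33] 3.6
w3 [109 245 238 247] [506.84 266.61] [514.61 142.15] 3.6
w3 [ 82  26 125 258] [697.57 265.22] [493.8  252.63] 3.5
w3 [131 259 317 259] [493.15 246.86] [507.68  64.74] 4.6
w3 [188  35 306  38] [697.73 182.6 ] [702.97  89.49] 3.2
w4 [218 259 398 259] [493.52 241.52] [507.59  65.05] 4.6
w4 [167  34 193 258] [691.02 279.11] [492.67 266.  ] 3.8
w4 [230  16 423  19] [707.68 229.38] [717.53  79.12] 3.7
w4 [188  33 365  37] [693.06 262.51] [701.3  122.64] 3.4
w4 [183  15 206 258] [705.48 265.86] [493.69 253.26] 3.4
w4 [222 246 340 247] [508.04 237.46] [516.07 123.26] 4.0
w4 [167  39 190 241] [687.41 279.33] [510.95 268.2 ] 3.6
```

```bash
python3 - <<'E'
from h import *
plan([612,97,230],down(3.7)); plan([612,97,181],down(3.7),[612,97,230],down(3.7),n=2)
E
```

```text
n 3 row [ 9.98 19.44 32.43] [0. 0. 0.]
n 2 row [-0.   0.  24.5] [ 0.  0. -0.]
```

Call:
apply_moves([
  [10, 19.5, 32.5, 0, 0, 0.005, 0.3],
  [10, 19.5, 32.5, 0, 0, 0.005, 0.3],
  [10, 19.5, 32.5, 0, 0, 0.005, 0.3],
  [0, 0, 24, 0, 0, 0, 0.3],
  [0, 0, 24, 0, 0, 0, 0.3],
  [0, 0, 0, 0, 0, 0, 0.3],
  [0, 0, 0, 0, 0, 0, 1],
  [0, 0, 0, 0, 0, 0, 1],
  [0, 0, 0, 0, 0, 0, 1],
  [0, 0, 0, 0, 0, 0, 1],
  [0, 0, 0, 0, 0, 0, 1],
  [0, 0, 0, 0, 0, 0, 1],
], force=30)

```text
time: 5.05
tool_pos: [612.9, 98.5, 183.5]
tcp_rot: [180.0, -0.1, 3.8]
ft_force: [-0.7, -1.4, 6.0]
finger_gap: 13.7
grip_force: 32.2
```

Call:
apply_moves([
  [0, -10, -1, 0, 0, 0, 1],
  [0, -20, 0, 0, 0, 0, 1],
  [0, -25, 0, 0, 0, 0, 1],
  [0, -25, 0, 0, 0, 0, 1],
  [0, -25, 0, 0, 0, 0, 1],
  [0, -25, 0, 0, 0, 0, 1],
  [0, -20, 0, 0, 0, 0, 1],
  [0, -15, 0, 0, 0, 0, 1],
  [0, -10, 0, 0, 0, 0, 1],
  [0, -4, 0, 0, 0, 0, 1],
  [0, 0, 0, 0, 0, 0, 1],
])

```text
time: 6.42
tool_pos: [602.1, 274.8, 183.6]
tcp_rot: [179.7, -0.2, 3.7]
ft_force: [9.5, -16.0, 3.6]
finger_gap: 13.4
grip_force: 32.2
```

Call:
apply_moves([
  [0, 2, 0, 0, 0, 0, 0.3],
  [0, 0, 0, 0, 0, 0, 0.3],
  [0, 0, 0, 0, 0, 0, 0.3],
  [0, 0, -50, 0, 0, 0, 0],
  [-10, 35, -50, 0, 0, 0, 0],
  [-12, 35, 0, 0, 0, 0, 0],
  [0, 0, 0, 0, 0, 0, 0],
  [0, 0, 0, 0, 0, 0, 0],
])

```text
time: 7.42
tool_pos: [582.7, 204.4, 282.3]
tcp_rot: [-180.0, 0.0, 3.8]
ft_force: [-1.1, 0.4, -0.3]
finger_gap: 85.4
grip_force: 0.0
```

```bash
python3 snap.py w5
```

```text
7.475 [582.72 204.69 282.02] [-179.99    0.07    3.8 ] [ 14.58   9.39  77.91   0.03  92.77 100.78]
```

Call:
apply_moves([
  [0, 55, 0, 0, 0, 0, 0],
  [0, 55, 0, 0, 0, 0, 0],
  [0, 0, 0, 0, 0, 0, 0],
  [0, 0, 0, 0, 0, 0, 0],
])

```text
time: 7.98
tool_pos: [590.2, 95.0, 282.2]
tcp_rot: [-180.0, 0.1, 3.8]
ft_force: [-0.2, 0.6, 0.3]
finger_gap: 85.2
grip_force: 0.0
```

```bash
python3 snap.py w6; python3 -c "
from meas import *
o=[]
for n in('w5','w6'):
    im,c=L(n);u,v=proj(c,[605,160,100]).astype(int);x,y=u-65,max(v-65,0);print(n,x,y)
    o.append(cv2.resize(im[y:y+130,x:x+130],(390,390),interpolation=cv2.INTER_CUBIC))
cv2.imwrite('pics/m3.png',np.hstack(o))"
```

```text
8.025 [590.2   95.46 282.26] [-179.97    0.05    3.83] [ 4.25  6.29 81.26  0.04 92.5  90.42]
w5 297 91
w6 183 91
```

View pics/m3.png

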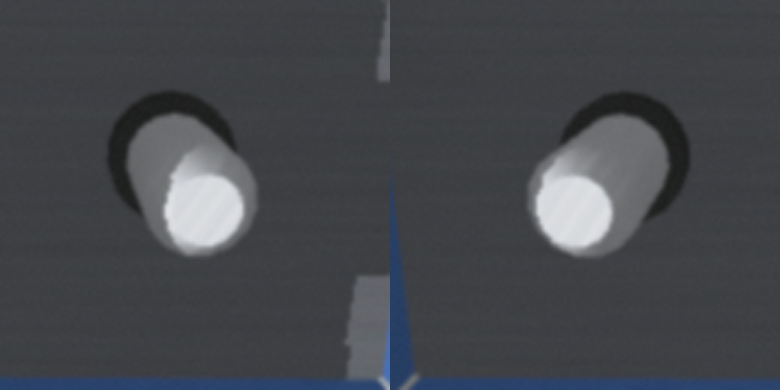

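With the guard open, the spindle's top disc is at w5 (365,161.3), w6 (244.3,161.7). The collar is centred at about w5 (354.3,142.7), w6 (261.7,142.7).

```bash
python3 - <<'E'
from meas import *
c5,c6=L('w5')[1],L('w6')[1]
print("tip",*tri([(c5,(365,161.3)),(c6,(244.3,161.7))]),onz(c5,(365,161.3),122),onz(c6,(244.3,161.7),122))
print("collar",*tri([(c5,(354.3,142.7)),(c6,(261.7,142.7))]),onz(c5,(354.3,142.7),30),onz(c6,(261.7,142.7),30))
py=np.array([452.4,-214.7,153.7]);pb=np.array([578.3,-246.8,152.8])
y=(pb-py);y[2]=0;print(np.linalg.norm(y));y/=np.linalg.norm(y);x=np.cross(y,[0,0,1]);print("rack y,x",y,x)
u=-x*np.sin(np.radians(35));u[2]=np.cos(np.radians(35));print("u",u)
Rt=np.column_stack([np.cross(y,-u),y,-u]); Rt2=np.column_stack([np.cross(-y,-u),-y,-u])
for M in(Rt,Rt2):print(R.from_matrix(M).as_euler('xyz',degrees=True)); print(M)
E
```

```text
tip [604.88 159.99 120.78] [0.0, 0.0] [605.17 160.19 122.  ] [605.12 159.75 122.  ]
collar [606.09 158.96  21.5 ] [0.1, 0.1] [607.25 160.02  30.  ] [607.67 157.73  30.  ]
129.92774915313507
rack y,x [ 0.97 -0.25  0.  ] [-0.25 -0.97  0.  ]
u [0.14 0.56 0.82]
[-180.    35.    75.7]
[[ 0.2   0.97 -0.14]
 [ 0.79 -0.25 -0.56]
 [-0.57  0.   -0.82]]
[-180.   -35.  -104.3]
[[-0.2  -0.97 -0.14]
 [-0.79  0.25 -0.56]
 [ 0.57 -0.   -0.82]]
```

```bash
cat >> h.py <<'E'
ry=np.array([.969,-.247,0]);ry/=np.linalg.norm(ry)
rx=np.cross(ry,[0,0,1.]);U=-rx*np.sin(np.radians(35));U[2]=np.cos(np.radians(35))
Rg=np.column_stack([ry,np.cross(-U,ry),-U])
E
python3 - <<'E'
from h import *
top=np.array([452.4,-214.7,153.7]);print(Rg)
a=[475,-150,270]
plan(a,down(3.8)); plan(top+60*U,Rg,a,down(3.8))
plan(top+60*U,Rg)
E
```

```text
[[ 0.97 -0.2  -0.14]
 [-0.25 -0.79 -0.56]
 [ 0.    0.57 -0.82]]
n 6 row [-21.88  39.54   2.04] [-0.  0.  0.]
n 5 row [-2.03  3.06 14.85] [-0.12 -0.02  0.06]
n 7 row [-15.43  37.06  22.11] [-0.09 -0.01  0.04]
```

```bash
sed -i 's/np.round(R.from_matrix(E\[:3,:3\]).as_rotvec(),4)/[round(float(v),4) for v in R.from_matrix(E[:3,:3]).as_rotvec()]/' h.py; python3 - <<'E'
from h import *
top=np.array([452.4,-214.7,153.7])
plan(top+60*U,Rg)
E
```

```text
n 7 row [-15.43  37.06  22.11] [-0.0866, -0.0137, 0.0438]
```

Call:
apply_moves([
  [-15.4, 37, 22, -0.0866, -0.0137, 0.0438, 0],
  [-15.4, 37, 22, -0.0866, -0.0137, 0.0438, 0],
  [-15.4, 37, 22, -0.0866, -0.0137, 0.0438, 0],
  [-15.4, 37, 22, -0.0866, -0.0137, 0.0438, 0],
  [-15.4, 37, 22, -0.0866, -0.0137, 0.0438, 0],
  [-15.4, 37, 22, -0.0866, -0.0137, 0.0438, 0],
  [-15.4, 37, 22, -0.0866, -0.0137, 0.0438, 0],
  [0, 0, 0, 0, 0, 0, 0],
  [0, 0, 0, 0, 0, 0, 0],
])

```text
time: 9.15
tool_pos: [461.9, -180.7, 204.1]
tcp_rot: [145.1, -0.1, -14.2]
ft_force: [-0.3, 0.3, 0.4]
finger_gap: 85.3
grip_force: 0.0
```

```bash
python3 snap.py w7; python3 - <<'E'
from h import *
print(R.from_matrix(Rg).as_euler('xyz',degrees=True)); 
E
```

```text
9.2 [ 462.13 -180.75  204.41] [145.06  -0.1  -14.24] [ -3.28  -2.3  105.19 -34.35  85.52 106.35]
[145.    0.  -14.3]
```

View pics/w7.png

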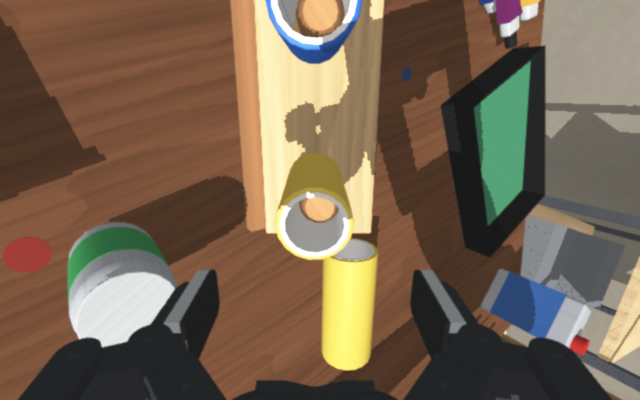

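The yellow rim is centred at about (315,221) in w7, about 78 px across outside, with the peg inside and the rack square to the view. The decoy lies below it at (348,305).

```bash
python3 - <<'E'
from meas import *
im,c=L('w7')
hsv=cv2.cvtColor(im,cv2.COLOR_BGR2HSV)
y=((hsv[...,0]>18)&(hsv[...,0]<35)&(hsv[...,1]>200)).astype(np.uint8); 
print("yellow mask rows/cols around", [ (r_,np.where(y[r_,260:370])[0][[0,-1]]+260) for r_ in (200,210,220,230,240,250) if y[r_,260:370].any()], np.where(y[150:262,315])[0][[0,-1]]+150)
for uv in [(315,221)]:
    print(tri([(c,uv)]+[ring('w1',275,176)[:2],ring('w2',365,218)[:2]]))
    print(tri([(c,uv)]+[ring('w2',365,218)[:2]]),tri([(c,uv)]+[ring('w1',275,176)[:2]]))
    o,d=ray(c,uv);f=c['pose'][:3,2];z=52/78*339.2;p=o+d*z/(d@f);print("size",p)
s=sensors.sense();Rt=R.from_euler('xyz',s['tcp_rot'],degrees=True).as_matrix();print("tool frame",Rt.T@(p-s['tool_pos']))
E
```

```text
Traceback (most recent call last):
IndexError: index 0 is out of bounds for axis 0 with size 0
```

```bash
python3 - <<'E'
from meas import *
im,c=L('w7')
s=sensors.sense();Rt=R.from_euler('xyz',s['tcp_rot'],degrees=True).as_matrix()
f=lambda p:(p,Rt.T@(p-s['tool_pos']))
uv=(315,221);w1,w2=ring('w1',275,176)[:2],ring('w2',365,218)[:2]
for o in ([(c,uv),w1,w2],[(c,uv),w2],[(c,uv),w1],[w1,w2]):
    p,e=tri(o);print(*f(p),e)
o,d=ray(c,uv);z=52/78*339.2;print("size",*f(o+d*z/(d@c['pose'][:3,2])))
E
```

```text
[ 452.83 -215.13  152.94] [-0.65 -0.29 62.59] [1.5, 0.8, 0.7]
[ 452.71 -215.65  151.99] [-0.64 -0.39 63.67] [1.1, 1.1]
[ 453.22 -215.24  152.97] [-0.24 -0.26 62.57] [1.1, 1.1]
[ 452.38 -214.74  153.7 ] [-1.18 -0.07 61.81] [0.0, 0.0]
size [ 451.55 -218.03  148.61] [-1.19 -0.2  67.92]
```

Call:
apply_moves([
  [-0.8, -0.2, 35, 0, 0, 0, 0],
  [0, 0, 35, 0, 0, 0, 0],
  [0, 0, 25, 0, 0, 0, 0],
  [0, 0, 12, 0, 0, 0, 0],
  [0, 0, 0, 0, 0, 0, 0],
  [0, 0, 0, 0, 0, 0, 0.5],
  [0, 0, 0, 0, 0, 0, 0.6],
  [0, 0, 0, 0, 0, 0, 1],
  [0, 0, 0, 0, 0, 0, 1],
  [0, 0, 0, 0, 0, 0, 1],
  [0, 0, 0, 0, 0, 0, 1],
], force=40)

```text
time: 10.58
tool_pos: [446.2, -240.7, 117.3]
tcp_rot: [145.0, -0.2, -14.3]
ft_force: [1.6, 6.7, 6.0]
finger_gap: 50.6
grip_force: 40.7
```

Call:
apply_moves([
  [0, 0, -8, 0, 0, 0, 1],
  [0, 0, -14, 0, 0, 0, 1],
  [0, 0, -18, 0, 0, 0, 1],
  [0, 0, -20, 0, 0, 0, 1],
  [0, 0, -20, 0, 0, 0, 1],
  [0, 0, -20, 0, 0, 0, 1],
  [0, 0, -15, 0, 0, 0, 1],
  [0, 0, 0, 0, 0, 0, 1],
])

```text
time: 11.58
tool_pos: [462.5, -176.6, 212.0]
tcp_rot: [145.0, -0.2, -14.3]
ft_force: [-0.1, -0.0, -1.2]
finger_gap: 50.1
grip_force: 41.7
```

```bash
python3 - <<'E'
from h import *
print(sensors.sense()['grip_force'],sensors.sense()['finger_gap'],sensors.sense()['ft_force'])
s=sensors.sense();p=s['tool_pos']
a=p+[0,0,130]; plan(a,down(-14.3)); plan([605.5,159.8,330],down(3.7),a,down(-14.3))
E
```

```text
41.69419729616493 50.082227402534016 [-0.13 -0.01 -1.23]
n 4 row [  0.07  12.28 -30.61] [0.1527, -0.0008, -0.0002]
n 8 row [ 13.11 -43.96   1.5 ] [0.0, 0.0, -0.0393]
```

Call:
apply_moves([
  [0, 0, -20, 0, 0, 0, 1],
  [0, 12, -28, 0.1527, -0.001, 0, 1],
  [0, 12, -28, 0.1527, -0.001, 0, 1],
  [0, 12, -28, 0.1527, -0.001, 0, 1],
  [0, 12, -28, 0.1527, -0.001, 0, 1],
  [0, 0, 0, 0, 0, 0, 1],
  [0, 0, 0, 0, 0, 0, 1],
])

```text
time: 12.45
tool_pos: [463.0, -168.9, 345.3]
tcp_rot: [179.9, 0.3, -14.5]
ft_force: [0.1, -0.6, -1.6]
finger_gap: 50.0
grip_force: 42.3
```

```bash
python3 - <<'E'
from h import *
s=sensors.sense();print(s['tcp_rot'],s['tool_pos'])
plan([605.5,130,330],down(3.7),n=10)
E
```

```text
[179.89   0.31 -14.5 ] [ 463.02 -168.95  345.26]
n 10 row [ 10.93 -31.41   1.47] [0.0001, 0.0006, -0.0318]
```

Call:
apply_moves([
  [11, -31.4, 0, 0, 0.0006, -0.0318, 1],
  [11, -31.4, 0, 0, 0.0006, -0.0318, 1],
  [11, -31.4, 0, 0, 0.0006, -0.0318, 1],
  [11, -31.4, 0, 0, 0.0006, -0.0318, 1],
  [11, -31.4, 0, 0, 0.0006, -0.0318, 1],
  [11, -31.4, 0, 0, 0.0006, -0.0318, 1],
  [11, -31.4, 0, 0, 0.0006, -0.0318, 1],
  [11, -31.4, 0, 0, 0.0006, -0.0318, 1],
  [11, -31.4, 0, 0, 0.0006, -0.0318, 1],
  [11, -31.4, 0, 0, 0.0006, -0.0318, 1],
  [0, 0, 0, 0, 0, 0, 1],
  [0, 0, 0, 0, 0, 0, 1],
])

```text
time: 13.95
tool_pos: [605.4, 131.4, 344.9]
tcp_rot: [179.9, -0.0, 3.9]
ft_force: [0.5, -0.1, -0.9]
finger_gap: 50.3
grip_force: 42.3
```

```bash
python3 snap.py w8; python3 - <<'E'
from h import *
im=cv2.imread('pics/w8.png');s=optics.snapshot('side')[:,:,::-1];t=optics.snapshot('top')[:,:,::-1]
cv2.imwrite('pics/side8.png',s);cv2.imwrite('pics/top8.png',t)
S,T=calib('side'),calib('top')
f=lambda im,c:cv2.resize(im[max(c[1]-40,0):c[1]+40,c[0]-40:c[0]+40],(240,240),interpolation=cv2.INTER_CUBIC)
a,b=proj(S,[605,130,320]).astype(int),proj(T,[605,130,320]).astype(int);print(a,b)
cv2.imwrite('pics/m4.png',np.hstack([cv2.resize(im,(560,350))[:350],np.vstack([f(s,a),f(t,b)])[:350]]))
E
```

```text
14.0 [605.66 130.7  345.46] [179.91  -0.05   3.86] [ 7.5   9.53 71.22 -0.1  99.2  93.62]
[304 250] [244 144]
```

View pics/m4.png

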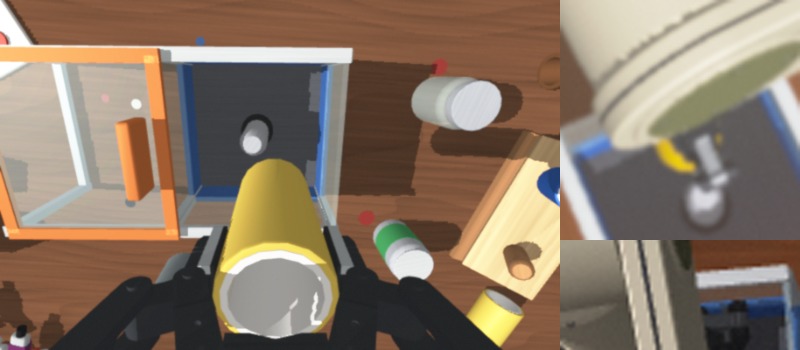

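The sleeve is held upright between the fingers, with its upper rim at w8 about (315,340) and its far end at about (312,181). The spindle is standing clear at (292,152) with the guard open. Next I check the in-hand offset and tilt from the yellow silhouette.

```bash
python3 - <<'E'
from meas import *
im,c=L('w8');hsv=cv2.cvtColor(im,cv2.COLOR_BGR2HSV)
m=(abs(hsv[...,0].astype(int)-24)<8)&(hsv[...,1]>150);m[:, :230]=0;m[:,400:]=0
for v in range(185,350,12):
    k=np.where(m[v])[0];print(v,k.min() if len(k) else 0,k.max() if len(k) else 0,end=' | ')
k=np.where(m[:,300:325].any(1))[0];print("top row",k.min())
p0=np.array([605.5,130.7,345.2]);Rt=down(3.86)
a=np.linspace(0,2*np.pi,73);circ=lambda z:np.array([proj(c,p0+Rt@[26*np.cos(t),26*np.sin(t),z]) for t in a])
q=circ(76);print("model lower end: toprow",q[:,1].min(),"cols",q[:,0].min(),q[:,0].max(),"at row",q[q[:,0].argmin(),1])
q=circ(-44);print("model upper end cols",q[:,0].min(),q[:,0].max(),"row",q[q[:,0].argmin(),1],q[:,1].min(),q[:,1].max())
# silhouette edges of the model at rows: hull
h=np.zeros(im.shape[:2],np.uint8)
hu=cv2.convexHull(np.vstack([circ(-44),circ(76)]).astype(np.float32));cv2.fillConvexPoly(h,hu.astype(np.int32),1)
for v in range(185,350,12):
    k=np.where(h[v])[0];print(v,k.min() if len(k) else 0,k.max() if len(k) else 0,end=' | ')
E
```

```text
185 297 327 | 197 282 342 | 209 276 348 | 221 274 352 | 233 270 356 | 245 267 360 | 257 263 364 | 269 259 369 | 281 256 373 | 293 252 376 | 305 249 380 | 317 246 384 | 329 244 385 | 341 244 385 | top row 182
model lower end: toprow 178.7388698893737 cols 277.340267999776 352.931815797541 at row 215.31553611183094
model upper end cols 242.3107517020182 389.75312413909313 row 332.93633521066374 273.7100288087545 394.16481788005336
185 292 337 | 197 281 348 | 209 277 353 | 221 273 357 | 233 270 360 | 245 266 364 | 257 263 368 | 269 259 371 | 281 255 375 | 293 252 379 | 305 248 382 | 317 245 386 | 329 242 389 | 341 243 388 |
```

```bash
python3 - <<'E'
from h import *
plan([606,159,210],down(3.7),n=5)
E
```

```text
n 5 row [ 0.34 -5.81 27.26] [0.0002, -0.0004, 0.0003]
```

Call:
apply_moves([
  [0.3, -10, 10, 0, 0, 0, 1],
  [0.3, -10, 20, 0, 0, 0, 1],
  [0.3, -9, 30, 0, 0, 0, 1],
  [0.3, 0, 35, 0, 0, 0, 1],
  [0.3, 0, 25, 0, 0, 0, 1],
  [0, 0, 15, 0, 0, 0, 1],
  [0, 0, 0, 0, 0, 0, 1],
  [0, 0, 0, 0, 0, 0, 1],
])

```text
time: 15.1
tool_pos: [607.0, 159.5, 213.0]
tcp_rot: [180.0, -0.3, 3.8]
ft_force: [-0.9, -0.2, -1.0]
finger_gap: 49.8
grip_force: 42.3
```

```bash
python3 snap.py w9; python3 - <<'E'
from meas import *
s=optics.snapshot('side')[:,:,::-1];c=calib('side');a=proj(c,[605,160,150]).astype(int)
f=cv2.resize(s[a[1]-50:a[1]+50,a[0]-50:a[0]+50],(300,300),interpolation=cv2.INTER_CUBIC)
w=cv2.imread('pics/w9.png')[100:400,190:450]
cv2.imwrite('pics/m5.png',np.hstack([cv2.resize(w,None,fx=1.5,fy=1.5),cv2.copyMakeBorder(f,0,150,0,0,0)])); print(a-50)
E
```

```text
15.15 [607.2  159.45 213.38] [179.99  -0.31   3.8 ] [10.06 11.92 82.19 -0.04 85.59 96.27]
[261 223]
```

View pics/m5.png

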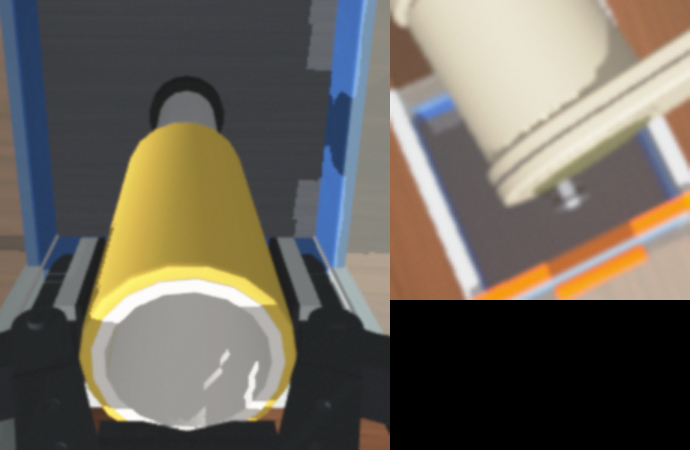

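The sleeve is centred above the spindle (both at crop column 187) and inside the walls. Now I lower it in the grip.

Call:
apply_moves([
  [-1, 0, 6, 0, 0, 0, 1],
  [0, 0, 8, 0, 0, 0, 1],
  [0, 0, 8, 0, 0, 0, 1],
  [0, 0, 8, 0, 0, 0, 1],
  [0, 0, 8, 0, 0, 0, 1],
  [0, 0, 0, 0, 0, 0, 1],
])

```text
time: 15.95
tool_pos: [604.8, 159.1, 172.5]
tcp_rot: [180.0, -0.1, 3.8]
ft_force: [-0.1, -0.4, -1.5]
finger_gap: 49.9
grip_force: 42.3
```

Call:
apply_moves([
  [0.5, 0, 8, 0, 0, 0, 1],
  [0, 0, 8, 0, 0, 0, 1],
  [0, 0, 8, 0, 0, 0, 1],
  [0, 0, 8, 0, 0, 0, 1],
  [0, 0, 8, 0, 0, 0, 1],
  [0, 0, 8, 0, 0, 0, 1],
  [0, 0, 4, 0, 0, 0, 1],
  [0, 0, 0, 0, 0, 0, 1],
])

```text
time: 16.95
tool_pos: [605.9, 159.2, 121.4]
tcp_rot: [180.0, -0.1, 3.8]
ft_force: [-0.3, 0.0, -2.2]
finger_gap: 50.1
grip_force: 42.3
```

Call:
apply_moves([
  [0, 0, 4, 0, 0, 0, 1],
  [0, 0, 4, 0, 0, 0, 1],
  [0, 0, 3, 0, 0, 0, 1],
  [0, 0, 0, 0, 0, 0, 1],
])

```text
time: 17.45
tool_pos: [605.9, 159.1, 110.3]
tcp_rot: [180.0, -0.1, 3.8]
ft_force: [-0.6, 0.4, -1.1]
finger_gap: 50.2
grip_force: 42.3
```

Call:
apply_moves([
  [0, 0, 2, 0, 0, 0, 1],
  [0, 0, 2, 0, 0, 0, 1],
  [0, 0, 0, 0, 0, 0, 1],
])

```text
time: 17.82
tool_pos: [606.1, 159.2, 106.6]
tcp_rot: [180.0, -0.1, 3.8]
ft_force: [-0.4, -0.0, -1.3]
finger_gap: 50.2
grip_force: 42.3
```

Call:
apply_moves([
  [0, 0, 2, 0, 0, 0, 1],
  [0, 0, 2, 0, 0, 0, 1],
  [0, 0, 0, 0, 0, 0, 1],
])

```text
time: 18.2
tool_pos: [607.0, 159.4, 105.0]
tcp_rot: [180.0, -0.3, 3.8]
ft_force: [-4.0, -1.3, 10.8]
finger_gap: 50.1
grip_force: 43.1
```

Call:
apply_moves([
  [0, 0, -1, 0, 0, 0, 1],
  [0, 0, 0, 0, 0, 0, 0.2],
  [0, 0, 0, 0, 0, 0, 0.1],
  [0, 0, 0, 0, 0, 0, 0],
  [0, 0, 0, 0, 0, 0, 0],
  [0, 0, 0, 0, 0, 0, 0],
  [0, 0, -20, 0, 0, 0, 0],
  [0, 0, -40, 0, 0, 0, 0],
  [0, 0, -50, 0, 0, 0, 0],
  [0, 0, -50, 0, 0, 0, 0],
  [-20, 0, -15, 0, 0, 0, 0],
  [0, 0, 0, 0, 0, 0, 0],
  [0, 0, 0, 0, 0, 0, 0],
])

```text
time: 19.82
tool_pos: [585.7, 157.9, 278.4]
tcp_rot: [180.0, -0.2, 3.8]
ft_force: [-0.0, -0.2, 0.5]
finger_gap: 85.4
grip_force: 0.0
```

```bash
python3 snap.py w10; python3 - <<'E'
from meas import *
im,c=L('w10')
a=np.linspace(0,2*np.pi,49)
for r_,z,col in((26,150,(255,0,0)),(20,150,(0,0,255)),(26,30,(255,0,0))):
    for t in a:
        q=proj(c,[605.5+r_*np.cos(t),159.8+r_*np.sin(t),z]).astype(int);cv2.circle(im,tuple(int(v) for v in q),0,col,-1)
u=proj(c,[605,160,120]).astype(int);y=max(u[1]-80,0);cv2.imwrite('pics/m6.png',cv2.resize(im[y:y+190,u[0]-100:u[0]+100],None,fx=3,fy=3,interpolation=cv2.INTER_CUBIC))
E
```

```text
19.875 [585.54 157.79 277.65] [179.96  -0.08   3.8 ] [10.27  7.56 80.37 -0.05 92.   96.47]
```

View pics/m6.png

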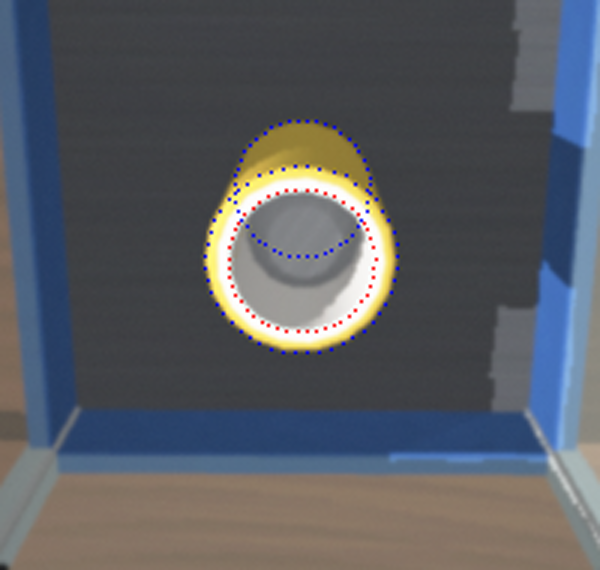

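The seated-sleeve outline (rim at z=150, foot at z=30) matches the picture, so the sleeve is fully down and upright. Next I shut the guard.

```bash
python3 - <<'E'
from h import *
plan([602,274.5,235],down(3.7),n=3)
E
```

```text
n 3 row [  8.01 -38.46  14.21] [0.0002, -0.0005, 0.0006]
```

Call:
apply_moves([
  [8, -38.5, 14, 0, 0, 0, 0.3],
  [8, -38.5, 14, 0, 0, 0, 0.3],
  [8, -38.5, 14, 0, 0, 0, 0.3],
  [0, 0, 0, 0, 0, 0, 0.3],
  [0, 0, 26, 0, 0, 0, 0.3],
  [0, 0, 24, 0, 0, 0, 0.3],
  [0, 0, 0, 0, 0, 0, 0.3],
  [0, 0, 0, 0, 0, 0, 1],
  [0, 0, 0, 0, 0, 0, 1],
  [0, 0, 0, 0, 0, 0, 1],
  [0, 0, 0, 0, 0, 0, 1],
  [0, 0, 0, 0, 0, 0, 1],
], force=30)

```text
time: 21.38
tool_pos: [603.1, 274.8, 188.4]
tcp_rot: [180.0, -0.3, 3.8]
ft_force: [-0.4, -1.8, 6.8]
finger_gap: 13.1
grip_force: 31.8
```

Call:
apply_moves([
  [0, 10, 0, 0, 0, 0, 1],
  [0, 20, 0, 0, 0, 0, 1],
  [0, 25, 0, 0, 0, 0, 1],
  [0, 25, 0, 0, 0, 0, 1],
  [0, 25, 0, 0, 0, 0, 1],
  [0, 25, 0, 0, 0, 0, 1],
  [0, 25, 0, 0, 0, 0, 1],
  [0, 15, 0, 0, 0, 0, 1],
  [0, 10, 0, 0, 0, 0, 1],
  [0, 6, 0, 0, 0, 0, 1],
  [0, 3, 0, 0, 0, 0, 1],
  [0, 0, 0, 0, 0, 0, 1],
])

```text
time: 22.88
tool_pos: [614.6, 85.6, 188.4]
tcp_rot: [180.0, -0.2, 3.8]
ft_force: [-7.2, -2.4, 9.2]
finger_gap: 13.2
grip_force: 32.3
```

Travel so far is about 189.5 mm. I'll nudge towards the stop until the force shows.

Call:
apply_moves([
  [0, 1.5, 0, 0, 0, 0, 1],
  [0, 1.5, 0, 0, 0, 0, 1],
  [0, 0, 0, 0, 0, 0, 1],
])

```text
time: 23.25
tool_pos: [614.6, 85.1, 188.4]
tcp_rot: [-179.9, -0.2, 3.9]
ft_force: [-7.0, 7.5, 9.1]
finger_gap: 13.6
grip_force: 32.4
```

The guard has reached its stop (reaction +7.5 N). I release it and retreat.

Call:
apply_moves([
  [0, -1.5, 0, 0, 0, 0, 1],
  [0, 0, 0, 0, 0, 0, 0.5],
  [0, 0, 0, 0, 0, 0, 0.5],
  [0, 0, 0, 0, 0, 0, 0.5],
  [0, 0, -20, 0, 0, 0, 0.5],
  [0, 0, -40, 0, 0, 0, 0.3],
  [0, 0, -50, 0, 0, 0, 0],
  [-20, 0, -30, 0, 0, 0, 0],
  [0, 0, 0, 0, 0, 0, 0],
  [0, 0, 0, 0, 0, 0, 0],
  [0, 0, 0, 0, 0, 0, 0],
])

```text
time: 24.62
tool_pos: [594.2, 83.3, 325.1]
tcp_rot: [180.0, -0.0, 3.8]
ft_force: [0.4, -0.3, -0.8]
finger_gap: 85.4
grip_force: 0.0
```

```bash
python3 snap.py w11; python3 - <<'E'
from meas import *
im,c=L('w11');u=proj(c,[610,85,211]).astype(int);print(u)
c,q=fin('w11',u[0]-14,u[0]+14,max(u[1]-70,0),u[1]+70);print(q,onz(c,q[0],211))
p=ring('w11',*proj(c,[605.5,159.8,150]).astype(int),h=50);print("rim",p[2],onz(c,p[1],150))
s=sensors.sense();print(s['ft_force'],s['finger_gap'])
E
```

```text
24.675 [594.18  83.29 325.08] [179.98  -0.01   3.79] [ 3.1   6.37 76.77 -0.02 96.85 89.3 ]
[313 178]
((313.0, 174.5), (14.0, 97.0), 0.0) [613.21  85.6  211.  ]
rim ((233.62158203125, 160.62789916992188), (47.3978157043457, 49.833370208740234), 119.55818939208984) [606.2  160.92 150.  ]
[-0.37 -0.48  0.18] 85.26194895394246
```

```bash
python3 -c "
from bench import r
print(r.hand_in())"
```

```text
the job is handed in; nothing more can be done
None
```

The job is handed in, with no verdict returned: the yellow sleeve sits fully down on the spindle with the guard shut to its stop (about 1 mm by camera), and nothing was seen to touch the blue sleeve, jar, tin or mug, though I didn't re-measure those four afterwards.

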